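# Send the crumpet down in the toaster

### The job

The bread in the toaster is already done, but the round crumpet in the other slot still needs toasting. Press down the lever in front of the crumpet's slot until it catches and stays down by itself, so that the crumpet sinks into the toaster, then let go. Leave the bread's lever up.

Things in the scene. Friction and masses are not known exactly. Their poses are not given: they have to be found in the camera images.
- toaster: two-slot toaster, steel with white plastic end panels, 190 x 190 mm, 150 mm high, fixed on the worktop. Origin: centre of its underside; x points from front panel to back, y to the left as seen facing the front, z up. Slots 30 mm wide, along x, at y = +42 mm (left) and -42 mm (right), each with its own black lever knob at the same y on the front panel (panel face at x = -95 mm).
- crumpet: round crumpet, a disc 90 mm across, 18 mm thick, on edge in the left or right slot (varies); loose. Origin: disc centre; y is the disc's axis. Lever up: centre 129 mm above the worktop, rounded top 24 mm above the toaster; lever latched: centre at 95 mm. In the other slot stands a bread slice, 100 mm long, 14 mm thick, with a broad top 30 mm above the toaster.
- left_lever (a joint): travel of the left slot's lever, straight down: 0 = up, 0.036 m = fully down. Its knob is a flat-topped block 34 (x) x 36 (y) x 14 mm, centred at toaster x = -118, y = +42 mm; top at z = 145 mm up, 109 mm down. A spring pushes it up, about 2 N; from 18 mm a detent adds to it (peak about 8 N); past 31 mm it catches and stays at 34 mm. Let go earlier, it rises.
- right_lever (a joint): the same for the right slot's lever, its knob at toaster x = -118, y = -42 mm: 0 = up, 0.036 m = fully down; same sizes, heights, spring and detent.
Things that resemble listed ones, but are neither listed nor needed, are in the scene too. What is shaped like the crumpet but purple or red is not meant.

How it is judged (in metres and radians):
On the way:
1. the crumpet's lever is pressed down past its catch while the bread's lever stays up (((y of crumpet in the frame of toaster above 0 m and value of joint left_lever above 0.031 m and value of joint right_lever below 0.006 m) or (y of crumpet in the frame of toaster below 0 m and value of joint right_lever above 0.031 m and value of joint left_lever below 0.006 m))), for 0.2 s.
At the end, for the whole second after the job is handed in: the lever of the slot that holds the crumpet is latched (beyond 31 mm of its 36 mm travel) and still; the other lever is up (within 6 mm); the crumpet rests sunk in its slot (its centre 75 to 105 mm above the toaster's foot, within 60 mm of the toaster's middle in plan) (((y of crumpet in the frame of toaster above 0 m and value of joint left_lever above 0.031 m and value of joint right_lever below 0.006 m and velocity of joint left_lever between -0.01 and 0.01 m/s) or (y of crumpet in the frame of toaster below 0 m and value of joint right_lever above 0.031 m and value of joint left_lever below 0.006 m and velocity of joint right_lever between -0.01 and 0.01 m/s)) and z of crumpet in the frame of toaster between 0.075 and 0.105 m and horizontal distance between crumpet and toaster below 0.06 m and linear speed of crumpet below 0.03 m/s); the robot touches nothing.
It fails at once if the bread's lever is pressed (more than 15 mm) ((y of crumpet in the frame of toaster above 0 m and value of joint right_lever above 0.015 m) or (y of crumpet in the frame of toaster below 0 m and value of joint left_lever above 0.015 m)).
It also fails if it takes over 26 s, if anything falls off the work surface, if the arm or the gripper's body presses on something with over 40 N, if the wrist force passes 120 N, or if a joint passes its speed limit or range.

### The arm

A 7-joint arm with a two-finger parallel gripper is mounted at the origin on a cart in front of the work surface, level with it; the furniture and walls round the work are solid. World frame = base frame: x ahead of the robot, y to its left, z up, the work surface at z = 0. Lengths are in mm, angles in degrees, forces in N, time in s.
With the tool pointing down it reaches from about 375 to 925 mm from the base axis. Payload 3.1 kg.
Tool frame: the origin (TCP) lies between the finger pads; the fingertips stand 14 mm ahead of it and the grasp point (between the pads) lies 5 mm behind it; z points along the fingers, y is the line along which they close (so a half turn about z gives the same grasp; the last joint's range is limited). The gripper opens to 85 mm and grips with 20 to 120 N. Pads are 22 mm wide; open, the fingers measure 114 mm over their backs; the gripper's body (76 mm by 85 mm) begins 54 mm behind the grasp point. The pads swing forward as they close: fully open they stand 13 mm farther back than shut.
Start: joints at [-76.192, 21.939, 2.515, 91.553, -1.026, 66.532, -2.859], TCP at [216.009, 613.061, 245.269] pointing down, gripper open.
Joint ranges: [-149.38, 149.38], [-23.57, 123.04], [-84.95, 90], [0, 143.3], [-89.99, 269.99], [3.08, 112.72], [-163.45, 163.45]. Speed limits (degrees/s): [159.86, 159.86, 180, 180, 180, 180, 180].

### API

Orientations are given as [roll, pitch, yaw] about the fixed x, y, z axes, in that order (R = Rz(yaw) Ry(pitch) Rx(roll)).
In Python, from bench import state, camera, camera_params, close_job, masks_of, tip_of gives the robot as it stands.
- The arm moves only by the tool move_arm, never from a script. Its argument "rows" is a list of rows, each a list of 3 entries, a list of its own where there are three numbers: the shift along the world's x, y, z in cm, then the turn, a rotation vector about the world's x, y, z in degrees, then the opening, from -1 (shut) to 1 (fully open). A call has 1 to 12 rows; each row is the pose to reach, as a shift and turn from the pose commanded when the call began; what a row does not reach only later rows make up. A row lasts 1/12 s, in which the tool goes at most 41.7 mm and 7.16 degrees, less where a joint would pass 70% of its speed; a pose out of reach is approached as far as the arm can. A call with a gripper value outside its range is refused whole. The fingers move at their own pace and stop on an object; "grip_force" is the grip in N (left out, the last holds). Time passes only in rows, so rows that repeat a pose let the fingers close. It gives the time, the measured TCP pose, the force, the opening and the grip force at its end, in the units of the state.
- state(): the state, without advancing time (a new reading comes with each control period).
- camera(name): name is "scene" or "top"; returns (picture, depth): 480x640x3 uint8, blue, green, red; 480x640 float32, mm along the optical axis (not along the pixel's ray), 0 where there is no reading.
- camera_params(name): a dict with "fovy" (degrees; the focal length in pixels is half the picture's height over the tangent of half this angle, whatever the lens; pixels are square), "cx", "cy" (the principal point, pixels), "R" (3x3) and "t" (3): a world point X has camera coordinates R X + t. Camera axes: x right, y down, z forward; pixel columns grow to the right and rows downward; lengths in mm; the calibration is good to about 2 mm. A picture is of the moment at which its call begins. camera_params takes no time and is no camera call.
- close_job(): hands the job in; it is judged then, once.
Trained networks look in the newest picture that a camera, given by its name, has taken for a name from the list of things; names that differ only in an ending like _2 or _b are one class to them, and where a whole thing is asked for, a point or a joint stands for the part that bears it (a point fixed in the world has none). Each returns a list of dicts, best first, with "score" (0 to 1); they miss things now and then, are a little off and sometimes report something else, mostly with a low value. They report only what shows in the picture. A call takes as long as a camera call. They do not tell look-alikes from the thing itself.
- masks_of(name, camera): "mask" (480x640 bool, what is visible of it) and "at" ([column, row] in pixels, amid what is visible of it).
- tip_of(name, camera): "at" ([column, row] in pixels: a listed point, or the origin of a listed thing).
The state is a dict: "t": time; "joint_pos": joint angles; "qvel": joint speeds; "effort": joint torques, N m; "tool_pos": TCP position; "tool_rot": TCP orientation; "force": force on the tool from outside, world axes, zero at the start; "moment": the same for the moment, N m; "opening": finger opening in mm; "gripper_force": force on a finger pad.
Only numpy, scipy, OpenCV 4.12 (cv2) and the standard library are available. Lean on these libraries where they do the work, as an engineer would, in place of code of your own. Each camera call takes 0.05 s, during which the arm holds its last target. There are 200 camera calls.

## Working session

There is one attempt and no reset: what is moved stays moved. The work goes in short steps, Python scripts to look and compute and a tool call to move; the robot and the scene stay as the last step left them, time stands still between calls to the robot, and variables do not carry over. Pictures are saved under pics/ and viewed, at most 10 in all, crops included, and the job is handed in when it is done.

Besides the shell and the picture viewer there is one more tool, called by a JSON object that holds its "api" and its "payload". move_arm: Moves the arm, as the interface text tells. Its arguments: {"type":"object","properties":{"rows":{"type":"array","items":{"type":"array"}},"grip_force":{"type":"number"}},"required":["rows"]}

```bash
mkdir -p pics; cat > h.py <<'E'
import numpy as np, cv2
from bench import *
def cloud(name,depth):
    p=camera_params(name); f=240/np.tan(np.radians(p["fovy"])/2)
    v,u=np.mgrid[0:480,0:640]
    C=np.stack([(u-p["cx"])/f*depth,(v-p["cy"])/f*depth,depth],-1)
    return (C-np.array(p["t"]))@np.array(p["R"])
def proj(name,X):
    p=camera_params(name); f=240/np.tan(np.radians(p["fovy"])/2)
    c=np.array(p["R"])@np.array(X,float)+np.array(p["t"]); return f*c[0]/c[2]+p["cx"],f*c[1]/c[2]+p["cy"]
E
python3 - <<'E'
from h import *
np.set_printoptions(precision=1,suppress=True)
ims=[]
for n in ("scene","top"):
    im,d=camera(n); P=cloud(n,d); np.save(f"{n}.npy",P); cv2.imwrite(f"{n}.png",im); cv2.imwrite(f"pics/{n}1.png",im)
    for th in ("toaster","crumpet","left_lever","right_lever"):
        for m in masks_of(th,n)[:4]:
            k=m["mask"]&(d>0); q=P[k]
            print(n,th,round(m["score"],2),np.round(m["at"]),k.sum(),np.median(q,0),np.percentile(q,2,axis=0),np.percentile(q,98,axis=0))
s=state();print(s["t"],s["tool_pos"],s["tool_rot"],s["opening"])
E
```

```text
top toaster 0.94 [313. 202.] 11686 [561.7  78.7 144.2] [500.6  -4.6  22.3] [712.1 188.1 150.1]
top crumpet 0.96 [198. 236.] 1374 [477.9 264.3  56.4] [460.1 229.2   8.4] [500.2 299.1  88.6]
top crumpet 0.85 [332. 181.] 748 [605.6  51.5 154.4] [579.5  41.1 122.4] [656.2  71.8 173. ]
top crumpet 0.6 [430. 359.] 939 [ 391.3 -183.7   75.8] [ 364.9 -205.6    0.1] [ 436.3 -166.5   89.8]
top left_lever 0.94 [261. 211.] 437 [514.1 149.4 142.8] [498.9 133.3  93.7] [542.8 176.8 145.6]
0.5 [216.  613.  245.2] [-180.     0.   160.6] 85.4912055650268
```

View pics/scene1.png

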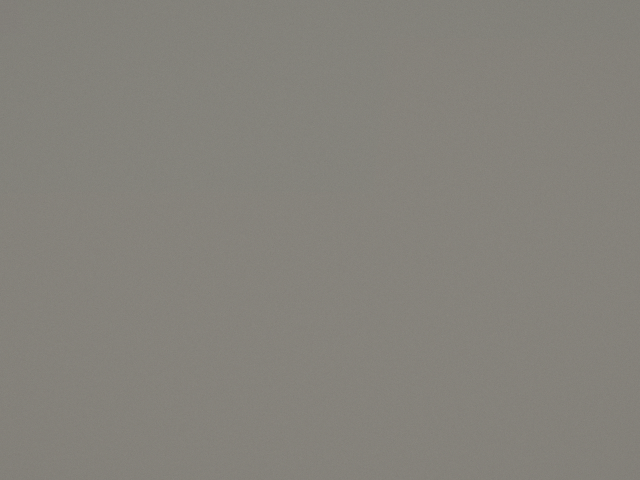

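View pics/top1.png

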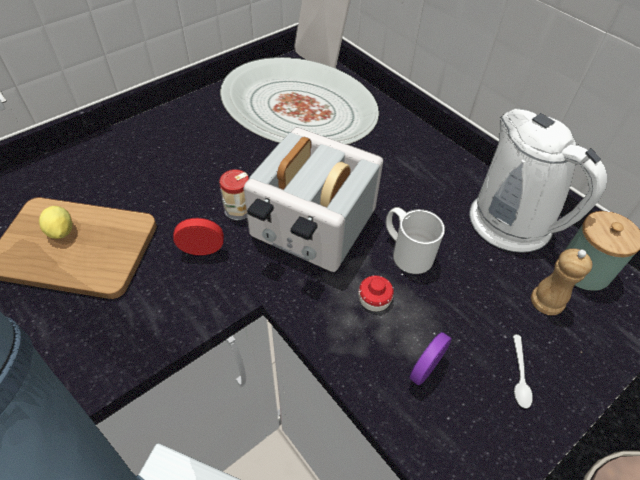

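The scene camera shows only a grey surface, so it is blocked. The top view shows the bread in the left slot (295,162) and the crumpet in the right slot (336,185). The left knob is at (260,209) and the right knob, my target, is at (308,228).

```bash
python3 - <<'E'
from h import *
np.set_printoptions(precision=1,suppress=True)
P=np.load("top.npy"); im=cv2.imread("top.png")
dark=(im.max(2)<70)&(P[...,2]>138)&(P[...,2]<152)
n,l,st,c=cv2.connectedComponentsWithStats(dark.astype(np.uint8))
K=[]
for i in range(1,n):
    if st[i,4]>60:
        q=P[l==i][:,:2]; r=cv2.minAreaRect(q.astype(np.float32)); print(c[i],st[i,4],r,P[l==i][:,2].mean())
top=(P[...,2]>144)&(P[...,2]<153)&(P[...,0]>450)&(P[...,0]<760)&(P[...,1]>-60)&(P[...,1]<230)
top=cv2.morphologyEx((top&~dark).astype(np.uint8),cv2.MORPH_OPEN,np.ones((3,3)))
n,l,st,c=cv2.connectedComponentsWithStats(top)
for i in range(1,n):
    if st[i,4]>100:print("top",c[i],st[i,4],cv2.minAreaRect(P[l==i][:,:2].astype(np.float32)))
print(cv2.minAreaRect(P[top>0][:,:2].astype(np.float32)))
E
```

```text
[260.1 208.7] 329 ((515.3873291015625, 150.41964721679688), (35.19911575317383, 33.132659912109375), 80.95994567871094) 143.06168323975245
[303.7 227.3] 351 ((504.7493591308594, 67.19088745117188), (34.227046966552734, 33.26877212524414), 82.74166870117188) 143.18134732123644
top [315.7 176.2] 5726 ((628.4779052734375, 95.42001342773438), (190.65878295898438, 189.65696716308594), 82.73747253417969)
((628.4779052734375, 95.42001342773438), (190.65878295898438, 189.65696716308594), 82.73747253417969)
```

{"api": "move_arm", "payload": {"rows": [[[1.8, -3.4, 0], [0, 0, 1], -1], [[3.6, -6.8, 0], [0, 0, 2], -1], [[5.4, -10.2, 0], [0, 0, 3], -1], [[7.2, -13.6, 0], [0, 0, 4], -1], [[9, -17, 0], [0, 0, 5], -1], [[10.8, -20.4, 0], [0, 0, 6], -1], [[12.6, -23.8, 0], [0, 0, 7], -1], [[14.4, -27.2, 0], [0, 0, 8], -1], [[16.2, -30.6, 0], [0, 0, 9], -1], [[18, -34, 0], [0, 0, 10], -1], [[19.8, -37.4, 0], [0, 0, 11], -1], [[21.6, -40.8, 0], [0, 0, 12], -1]]}}

```text
t: 1.5
tool_pos: [432.7, 203.3, 245.8]
tool_rot: [179.9, 0.0, 172.6]
force: [0.1, 0.4, -0.2]
opening: -0.3
gripper_force: 0.0
```

{"api": "move_arm", "payload": {"rows": [[[1.8, -3.4, 0], [0, 0, 0], -1], [[3.6, -6.8, 0], [0, 0, 0], -1], [[5.4, -10.2, 0], [0, 0, 0], -1], [[7.2, -13.7, 0], [0, 0, 0], -1], [[7.2, -13.7, -2], [0, 0, 0], -1], [[7.2, -13.7, -4], [0, 0, 0], -1], [[7.2, -13.7, -5], [0, 0, 0], -1], [[7.2, -13.7, -5], [0, 0, 0], -1], [[7.2, -13.7, -5], [0, 0, 0], -1]]}}

```text
t: 2.25
tool_pos: [503.5, 68.6, 195.0]
tool_rot: [-180.0, -0.1, 172.7]
force: [0.2, -0.5, 0.7]
opening: 0.1
gripper_force: 0.0
```

```bash
python3 - <<'E'
from h import *
s=state();print(s["t"],s["tool_pos"],s["tool_rot"],s["opening"],s["force"])
im,d=camera("top");cv2.imwrite("pics/top2.png",im)
print(proj("top",[504,68,145]),proj("top",np.array(s["tool_pos"])+[0,0,-14]))
E
```

```text
2.25 [503.48797508  68.5646087  194.96717267] [-1.79967135e+02 -7.09719991e-02  1.72659009e+02] 0.0699395604640671 [ 0.22233949 -0.49569913  0.73373805]
(np.float64(303.08877996006436), np.float64(226.11536425624698)) (np.float64(302.6656884334372), np.float64(211.62977969346107))
```

View pics/top2.png

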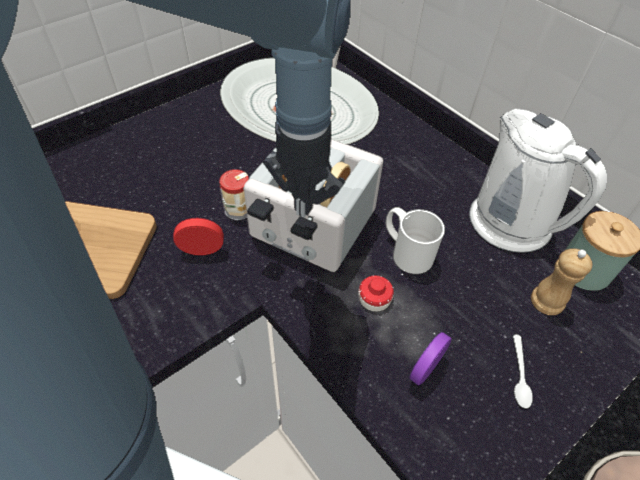

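The shut fingertips (303,211) are directly over the right knob (303,226). I'll press down now.

{"api": "move_arm", "payload": {"rows": [[[0, 0, -1.5], [0, 0, 0], -1], [[0, 0, -3], [0, 0, 0], -1], [[0, 0, -3.6], [0, 0, 0], -1], [[0, 0, -4.2], [0, 0, 0], -1], [[0, 0, -4.8], [0, 0, 0], -1], [[0, 0, -5.4], [0, 0, 0], -1], [[0, 0, -6], [0, 0, 0], -1], [[0, 0, -6.4], [0, 0, 0], -1], [[0, 0, -6.7], [0, 0, 0], -1], [[0, 0, -6.9], [0, 0, 0], -1], [[0, 0, -6.9], [0, 0, 0], -1]]}}

```text
t: 3.22
tool_pos: [504.2, 67.9, 125.9]
tool_rot: [-180.0, 0.0, 172.6]
force: [-0.3, 0.3, -0.2]
opening: -0.3
gripper_force: 0.0
```

The force is near zero with the tip at z = 112, which is what a latch at 34 mm would give. I'll rise and check.

{"api": "move_arm", "payload": {"rows": [[[0, 0, -0.1], [0, 0, 0], -1], [[0, 0, -0.1], [0, 0, 0], -1], [[0, 0, 1], [0, 0, 0], -1], [[0, 0, 3], [0, 0, 0], -1], [[0, 0, 6], [0, 0, 0], -1], [[0, 0, 9.5], [0, 0, 0], -1], [[-2, 3.5, 13], [0, 0, 0], -1], [[-4, 7, 13], [0, 0, 0], -1], [[-6, 10.5, 13], [0, 0, 0], -1], [[-8, 14, 13], [0, 0, 0], -1], [[-8, 14, 13], [0, 0, 0], -1], [[-8, 14, 13], [0, 0, 0], -1]]}}

```text
t: 4.22
tool_pos: [422.3, 211.5, 257.1]
tool_rot: [179.9, 0.0, 173.0]
force: [0.1, -0.7, 0.0]
opening: 0.1
gripper_force: 0.0
```

```bash
python3 - <<'E'
from h import *
im,d=camera("top");cv2.imwrite("pics/top3.png",im[100:300,180:440].repeat(3,0).repeat(3,1)); P=cloud("top",d)
dark=(im.max(2)<70)&(P[...,2]>100)&(P[...,2]<150)&(P[...,0]>470)&(P[...,0]<540)&(P[...,1]>30)&(P[...,1]<190)
n,l,st,c=cv2.connectedComponentsWithStats(dark.astype(np.uint8))
for i in range(1,n):
    if st[i,4]>60: print(c[i],st[i,4],np.median(P[l==i],0))
E
```

```text
[260.23924731 209.40322581] 372 [512.13539108 149.08679349 143.02615008]
[303.44475138 240.51657459] 362 [501.49445973  66.35665761 109.73935505]
```

View pics/top3.png

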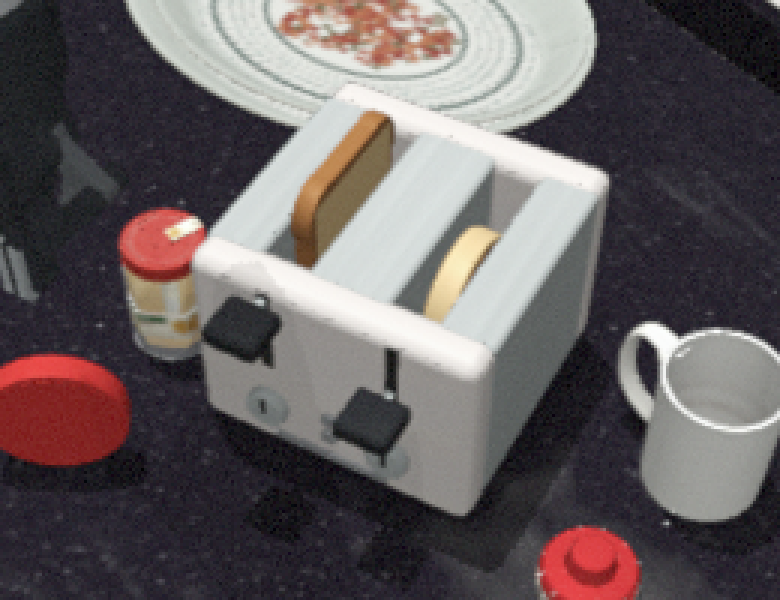

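The picture shows the right lever latched down (knob top at about 110 mm) and the crumpet sunk in its slot. The left lever is still up (143 mm), and the arm is clear of everything.

```bash
python3 -c "from bench import *; print(close_job())"
```

```text
the job is handed in; nothing more can be done
None
```

The crumpet's (right) lever is pressed down and latched, the crumpet has sunk into its slot, the bread's lever is still up, the arm is clear, and the job is handed in (no verdict was returned).

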